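Size the honey jar with a caliper

TASK

Measure the honey jar's width with the sizing caliper: carry the caliper by its beam, stand it on its two jaws astride the jar with the jaws still open, and let go of it. Then take it again by the two blue thumb tabs and pinch them together until both jaws press firmly on the jar. Leave the caliper standing there closed on the jar, with the jar upright where it was and the other breakfast things undisturbed.

Things in the scene. Friction and masses are not known exactly. Their poses are not given: they have to be found in the camera images.
- caliper: Loose sizing caliper, 160 mm tall, 0.4 kg: a level aluminium beam on two upright grey jaw plates that are its feet. Axes: x along the beam from fixed to sliding jaw, y across, z up; origin at foot level, 32.5 mm in front (x) of the fixed jaw's inner face. Jaw plates 10 mm thick, 50 mm wide (y), from the feet to the beam; a grey block (30 x 30 x 22 mm) round the beam on each, outward of its face.
- caliper_grip (a point): Carrying point, near the balance point: middle of the beam's section, 115 mm above the feet; axes as caliper. Beam 18 mm wide (y), 14 mm high, underside 108 mm above the feet, from x = -66 to +99 mm. Between the jaws its long sides are bare; pinch it there. Fixed jaw's inner face at x = -41.5 mm, sliding jaw's at x = -41.5 mm + caliper_gap.
- caliper_gap (a joint): Opening between the caliper's two jaw faces in m: 0 shut, 0.092 widest. The sliding jaw moves along the beam's x with about 1.5 N of friction and stays where it is left. It starts 84 to 90 mm open.
- fixed_tab (a point): Middle of the outer face of the fixed jaw's blue thumb tab, 149 mm above the feet; axes as the caliper's. The tab is an upright plate 8 mm thick (x), 24 mm wide (y), from 125 to 160 mm above the feet. Its outer face looks to -x, 13 mm inside the jaw's inner face (+x of it); outside it the space above 125 mm is free.
- sliding_tab (a point): The same point on the like blue tab that moves with the sliding jaw; its outer face looks to +x. The tabs' outer faces stand caliper_gap minus 26 mm apart (58 to 64 mm at the start, 39 to 43 mm with the jaws on the jar): pinching the two tabs together along the beam shuts the jaws.
- jar_centre (a point): Eight-sided honey jar with a round dark screw lid (65 mm across); glass 65 mm across its flats, 69 mm across its corners, 86 mm tall, 0.33 kg, standing loose on the table. This point is on its axis, half-way up (43 mm). The caliper may span it in any direction.
- salt_shaker: Bystander: clear shaker with a grey dome cap and grey filling, 44 mm across, 90 mm tall; origin at the centre of its underside. Leave it alone.
- pepper_shaker: Bystander: the like shaker with white filling; origin at the centre of its underside. Leave it alone.
- left_mug: Bystander: blue and white mug, 78 x 112 x 92 mm; origin at the centre of its underside. Leave it alone.
- apple: Bystander: red apple, 70 mm across; origin at the centre of its underside. Leave it alone.
- tea_jar_foot (a point): Obstacle, fixed, always here: foot of the big glass tea jar on its wire stand, about 150 mm square in plan and 400 mm tall; its tap sticks out 142 mm from this axis towards the robot (-x), 130 to 200 mm above the table. Go round in front of it when crossing from side to side. Behind it, from x = 0.70 on, stand a wooden riser and tall cases.
- honey_jar: The whole honey jar; origin at the centre of its underside.
Things that resemble listed ones, but are neither listed nor needed, are in the scene too. What is shaped like the honey_jar but turquoise is not meant.

How it is judged:
By the outcome, as a careful person would: the job done as asked, in the order asked, and still so for the second after the job is handed in, with the robot touching nothing.
It also fails if it takes over 54 s, if anything falls off the work surface, if the arm or the gripper's body presses on something with over 40 N, if the wrist force passes 120 N, or if a joint passes its speed limit or range.

ROBOT

A 6-joint arm with a two-finger parallel gripper is mounted at the origin on a cart in front of the work surface, level with it; the furniture and walls round the work are solid. World frame = base frame: x ahead of the robot, y to its left, z up, the work surface at z = 0. Lengths are in m, angles in rad, forces in N, time in s.
With the tool pointing down it reaches from about 0.35 to 1 m from the base axis. Payload 7.1 kg.
Tool frame: the origin (TCP) lies between the finger pads; the fingertips stand 22 mm ahead of it and the grasp point (between the pads) lies 3 mm ahead of it; x points along the fingers, y is the direction in which the jaws open and shut, and the axes are right-handed (so a half turn about x gives the same grasp; the last joint's range is limited). The gripper opens to 85 mm and grips with 20 to 120 N. Pads are 22 mm wide; open, the fingers measure 114 mm over their backs; the gripper's body (76 mm by 85 mm) begins 54 mm behind the grasp point. The pads swing forward as they close: fully open they stand 13 mm farther back than shut.
Start: joints at [1.329, 0.423, 1.63, -0, 1.089, -0.019], TCP at [0.138, 0.61, 0.233] pointing down, gripper open.
Joint ranges: [-3, 3], [-0.9, 2.11], [0.09, 2.58], [-1.31, 4.45], [0.11, 2.69], [-2.54, 2.54]. Speed limits (rad/s): [2.39, 2.39, 3.01, 3.14, 3.14, 3.14].

INTERFACE

Orientations are given as a rotation vector (axis times angle).
In Python, from rig import manip gives the robot as it stands. The module is installed in compiled form; this text tells all that it offers. Calls block until the motion is done:
- manip.move_to(position, orientation): joint-space move of the TCP to a pose.
- manip.servo_line(position, orientation=None, rate=0.15): straight line of the TCP; orientation=None keeps the orientation; rate is the mean speed in m/s.
- manip.set_joints(angles): joint-space move.
- manip.command_gripper(opening, f_grip=None): finger opening in m; f_grip is the grip in N (None keeps the last); returns when the fingers have stopped.
- manip.hold(seconds).
- manip.solve_ik(position, orientation): joint angles nearest the present ones, or None.
- manip.camera(name): name is "scene" or "side" or "wrist"; returns a dict with "image" (384x512x3 uint8, red, green, blue), "fx", "fy", "cx", "cy" (pixels), "cam_to_world" (4x4, takes a point from camera to world coordinates); the wrist camera has in their place "mount" (4x4, takes a point from camera to tool coordinates, whose origin is the TCP and whose axes are the tool frame's). Camera axes: x right, y down, z forward; pixel columns grow to the right and rows downward; lengths in m; the calibration is good to about 2 mm. A picture is of the moment at which its call begins: read the wrist's pose just before it. There is no depth.
A pose or a line that the arm cannot do raises manip.IKError and nothing moves.
- manip.sign_off(): hands the job in, once; it reports no verdict.
Readings, each from a call of its own:
- manip.get_time(): time.
- manip.get_joint_positions(): joint angles.
- manip.get_joint_vel(): joint speeds.
- manip.get_tau(): joint torques, N m.
- manip.get_position(): TCP position.
- manip.get_ee_rot(): TCP orientation.
- manip.get_contact_force(): force on the tool from outside, world axes, zero at the start.
- manip.get_torque(): the same for the moment, N m.
- manip.get_width(): finger opening in m.
Only numpy, scipy, OpenCV 4.12 (cv2) and the standard library are available. Lean on these libraries where they do the work, as an engineer would, in place of code of your own. Each camera call takes 0.05 s, during which the arm holds its last target.

## Working session

There is one attempt and no reset: what is moved stays moved. The work goes in short steps, each a Python script; the robot and the scene stay as the last script left them, time stands still between calls to the robot, and variables do not carry over. Pictures are saved under pics/ and viewed, and the job is handed in when it is done.

```bash
mkdir -p pics; python3 - <<'E'
from rig import manip
import cv2,numpy as np
for n in ["scene","side","wrist"]:
    c=manip.camera(n); cv2.imwrite(f"pics/{n}0.png",c["image"][:,:,::-1])
    print(n,c["fx"],c["cx"],c["cy"]); print(np.round(c.get("cam_to_world",c.get("mount")),4).tolist())
print(manip.get_time(),manip.get_position(),manip.get_ee_rot(),manip.get_width())
E
```

```text
scene 423.34719105008435 256.9570497767915 185.35844531555844
[[0.6566, -0.3737, 0.6551, -0.3222], [-0.7538, -0.2967, 0.5863, -0.9299], [-0.0248, -0.8788, -0.4765, 0.746], [0.0, 0.0, 0.0, 1.0]]
side 414.6535475348409 247.34995616263555 185.97860735028658
[[0.9149, -0.1732, 0.3646, -0.0246], [-0.4035, -0.4152, 0.8153, -1.3814], [0.0102, -0.8931, -0.4498, 0.7518], [0.0, 0.0, 0.0, 1.0]]
wrist 292.92088356616324 262.26814687620964 189.92815000103
[[0.0007, -0.3275, 0.9449, -0.1412], [1.0, -0.0001, -0.0008, 0.0006], [0.0003, 0.9449, 0.3275, -0.0858], [0.0, 0.0, 0.0, 1.0]]
0.15 [0.13796735 0.60911938 0.23220587] [ 0.1739464   1.56385808 -0.17589203] 0.0858617142656367
```

View pics/scene0.png

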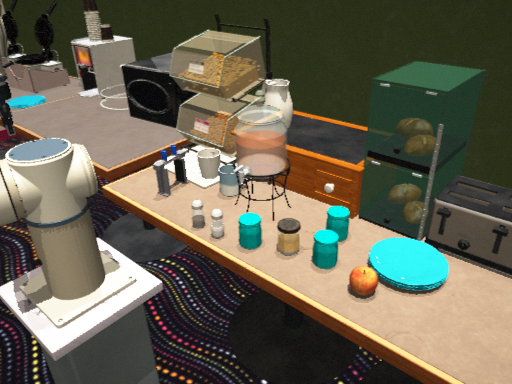

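View pics/side0.png

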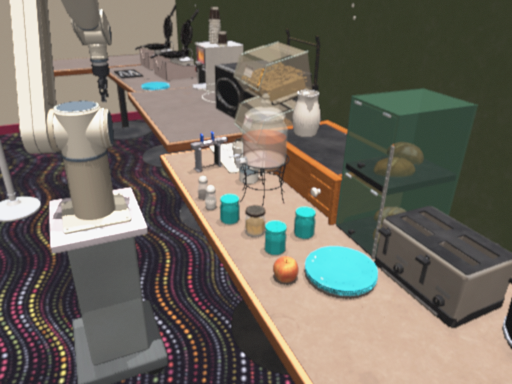

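View pics/wrist0.png

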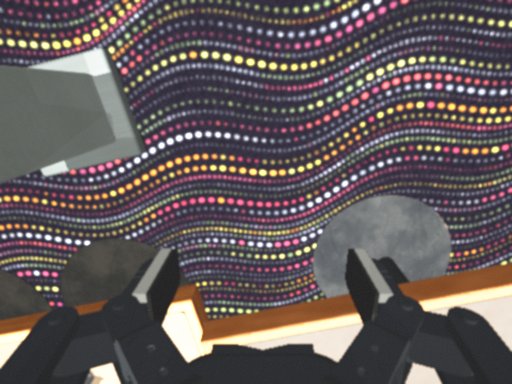

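The scene picture shows the caliper with its blue tabs near (171,168), the amber honey jar at (288,237) with turquoise jars at both sides, the shakers at (198,213) and (217,223), and the apple at (363,281). I'll enlarge the crops.

```bash
python3 - <<'E'
import cv2,numpy as np
a=cv2.imread("pics/scene0.png");b=cv2.imread("pics/side0.png")
def crop(im,x0,y0,w,h,s,n):
    cv2.imwrite(n,cv2.resize(im[y0:y0+h,x0:x0+w],None,fx=s,fy=s,interpolation=cv2.INTER_CUBIC))
crop(a,140,135,100,75,8,"pics/c1.png");crop(b,180,125,80,60,10,"pics/c2.png")
crop(a,180,190,160,100,5,"pics/c3.png");crop(b,190,170,140,100,5,"pics/c4.png")
E
```

```text
(no output)
```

View pics/c1.png

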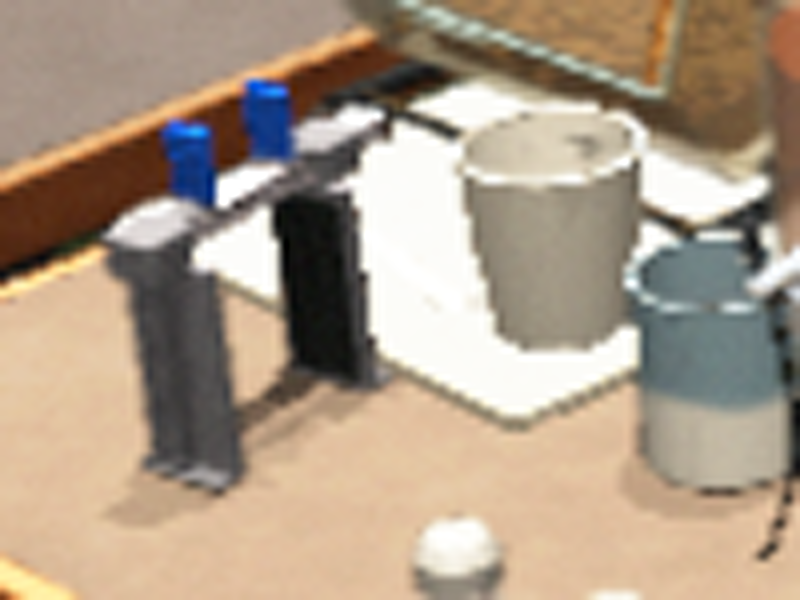

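View pics/c2.png

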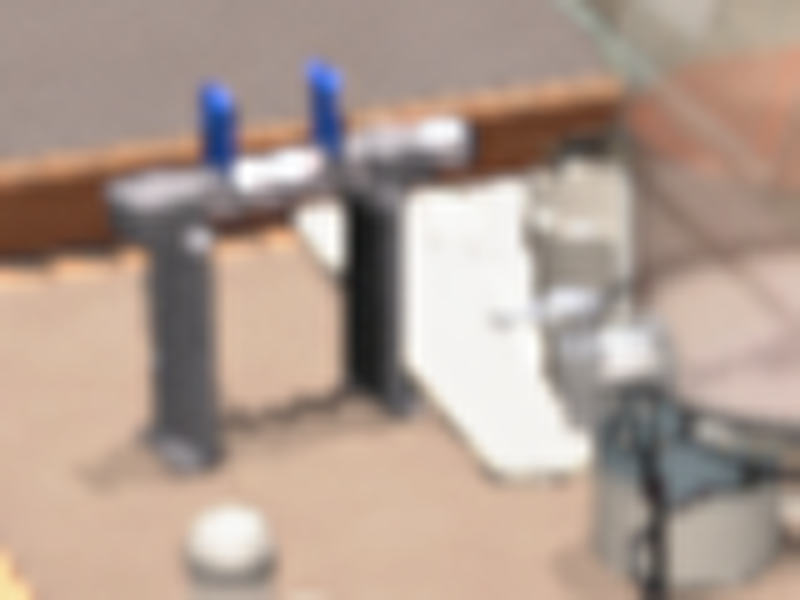

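View pics/c3.png

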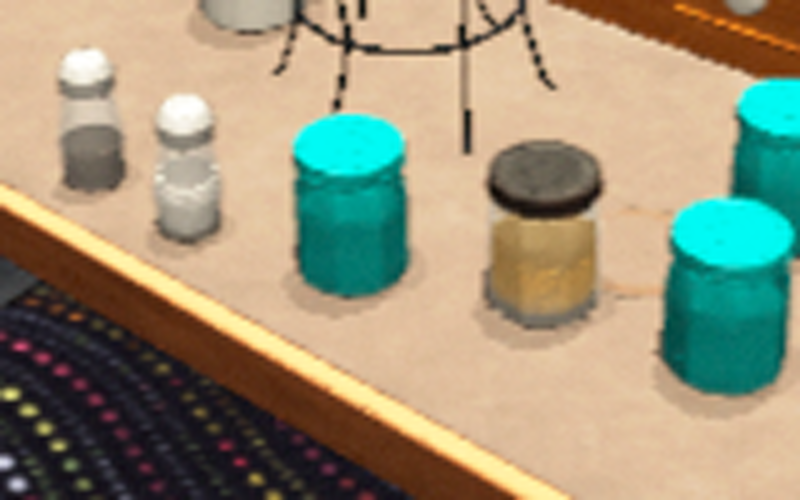

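View pics/c4.png

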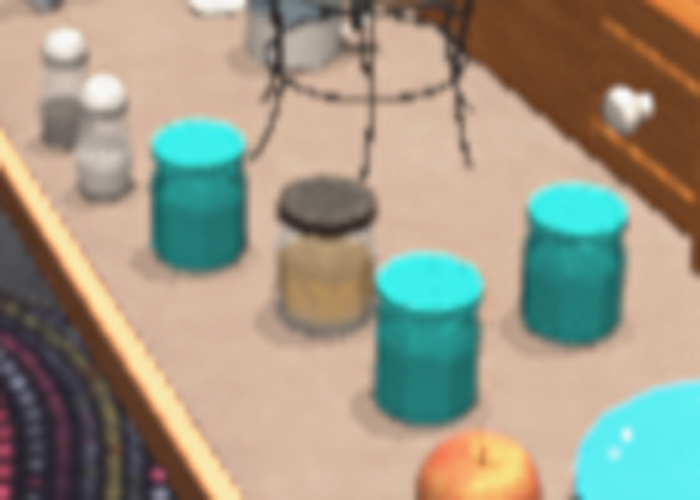

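```bash
cat > h.py <<'E'
from rig import manip
import cv2,numpy as np
from scipy.spatial.transform import Rotation as R
def ray(c,u,v,z,T=None):
    T=np.array(c["cam_to_world"]) if T is None else T
    d=T[:3,:3]@np.array([(u-c["cx"])/c["fx"],(v-c["cy"])/c["fy"],1]);o=T[:3,3]
    return o+d*(z-o[2])/d[2]
def proj(c,p,T=None):
    T=np.array(c["cam_to_world"]) if T is None else T
    q=T[:3,:3].T@(np.asarray(p)-T[:3,3]); return q[:2]/q[2]*[c["fx"],c["fy"]]+[c["cx"],c["cy"]]
def tcpT():
    T=np.eye(4);T[:3,:3]=R.from_rotvec(manip.get_ee_rot()).as_matrix();T[:3,3]=manip.get_position();return T
E
python3 - <<'E'
from h import *
a=manip.camera("scene");b=manip.camera("side")
A=lambda x,y:(140+x/8-.5,135+y/8-.5); B=lambda x,y:(180+x/10-.5,125+y/10-.5)
C=lambda x,y:(180+x/5-.5,190+y/5-.5); D=lambda x,y:(190+x/5-.5,170+y/5-.5)
for n,c,p,z in [("neartab",a,A(187,128),.16),("fartab",a,A(268,88),.16),("neartab",b,B(218,92),.16),("fartab",b,B(324,70),.16),
 ("nearfoot R",a,A(238,480),0),("nearfoot L",a,A(145,465),0),("farfootR",a,A(378,378),0),("nearfootR",b,B(218,460),0),("farfootR",b,B(412,408),0),
 ("lid",a,C(545,175),.086),("lid",b,D(327,203),.086),("turqL",a,C(350,148),.086),("turqL",b,D(199,145),.086),("turqR",a,C(733,232),.086),("turqR",b,D(429,282),.086),("turqB",b,D(578,212),.086),
 ("salt",a,C(93,185),0),("pepper",a,C(187,235),0),("teamid",a,(262,200),0),("mug",a,A(715,470),0),("edge",a,C(560,500),0),("edge",a,C(0,190),0)]:
    print(n,np.round(ray(c,*p,z),3))
E
```

```text
neartab [0.471 0.214 0.16 ]
fartab [0.522 0.221 0.16 ]
neartab [0.474 0.215 0.16 ]
fartab [0.524 0.224 0.16 ]
nearfoot R [0.455 0.19  0.   ]
nearfoot L [0.437 0.234 0.   ]
farfootR [0.559 0.216 0.   ]
nearfootR [0.461 0.195 0.   ]
farfootR [0.558 0.215 0.   ]
lid [ 0.467 -0.337  0.086]
lid [ 0.468 -0.341  0.086]
turqL [ 0.419 -0.234  0.086]
turqL [ 0.421 -0.237  0.086]
turqR [ 0.487 -0.448  0.086]
turqR [ 0.485 -0.45   0.086]
turqB [ 0.611 -0.413  0.086]
salt [ 0.382 -0.045  0.   ]
pepper [ 0.382 -0.131  0.   ]
teamid [ 0.634 -0.096  0.   ]
mug [0.596 0.028 0.   ]
edge [ 0.34  -0.445  0.   ]
edge [ 0.341 -0.004  0.   ]
```

Both cameras agree to about 4 mm. The jar is at about (0.468, -0.339), and the caliper's beam is centred near (0.498, 0.219) with a yaw of about 10°. Next I'll look from the wrist above the caliper.

```bash
cat >> h.py <<'E'
def ori(yaw):  # tool z along yaw, tool y = yaw+90, x down
    c,s=np.cos(yaw),np.sin(yaw)
    return R.from_matrix(np.array([[0,-s,c],[0,c,s],[-1,0,0]])).as_rotvec()
def shot(n):
    T=tcpT(); c=manip.camera("wrist"); cv2.imwrite(f"pics/{n}.png",c["image"][:,:,::-1])
    W=T@np.array(c["mount"]); np.savez(f"pics/{n}.npz",W=W,fx=c["fx"],fy=c["fy"],cx=c["cx"],cy=c["cy"]); return c,W
E
python3 - <<'E'
from h import *
print(tcpT().round(2).tolist())
manip.move_to([.40,.21,.34],ori(np.radians(12)))
print(manip.get_time(),manip.get_joint_positions().round(2),manip.get_position())
shot("w1")
E
```

```text
[[-0.0, 0.22, 0.98, 0.14], [-0.0, 0.98, -0.22, 0.61], [-1.0, -0.0, -0.0, 0.23], [0.0, 0.0, 0.0, 1.0]]
2.0333 [ 0.46  0.04  1.88  0.    1.23 -1.32] [0.39993126 0.21047051 0.33988567]
```

View pics/w1.png

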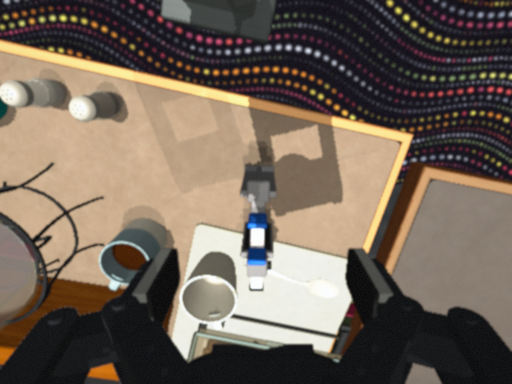

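The wrist view shows the caliper running almost vertically in the image, with the fixed block at about (259,182) and the beam end at about (256,288). I'll enlarge it.

```bash
python3 - <<'E'
import cv2
a=cv2.imread("pics/w1.png")[155:300,210:310];cv2.imwrite("pics/w1c.png",cv2.resize(a,None,fx=4,fy=4,interpolation=cv2.INTER_CUBIC))
E
```

```text
(no output)
```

View pics/w1c.png

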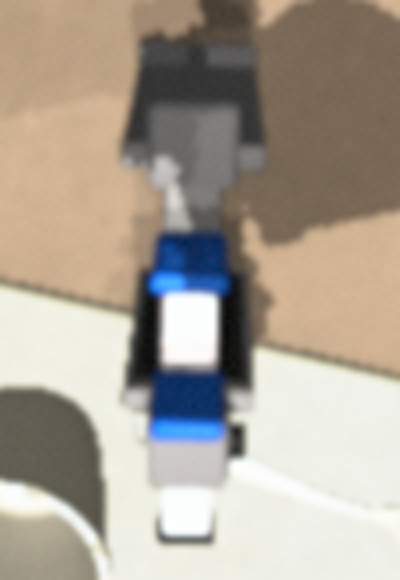

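```bash
cat > fit.py <<'E'
from h import *
from scipy.optimize import least_squares
a=manip.camera("scene");b=manip.camera("side");w=dict(np.load("pics/w1.npz"))
A=lambda x,y:(140+x/8-.5,135+y/8-.5); B=lambda x,y:(180+x/10-.5,125+y/10-.5);Wp=lambda x,y:(210+x/4-.5,155+y/4-.5)
# (cam, pix, [x const, gapcoef, y, z])
P=[(w,Wp(189,284),-.0245,0,0,.16),(w,Wp(187,430),-.0585,1,0,.16),(w,Wp(187,530),.099,0,0,.122),(w,Wp(196,105),-.0715,0,0,.126),
(a,A(187,128),-.0245,0,0,.16),(a,A(268,88),-.0585,1,0,.16),(b,B(218,92),-.0245,0,0,.16),(b,B(324,70),-.0585,1,0,.16),
(a,A(238,482),-.0515,0,-.025,0),(a,A(145,465),-.0515,0,.025,0),(b,B(218,462),-.0515,0,-.025,0)]
def res(q):
    x,y,t,g=q;r=[]
    for c,p,X,k,Y,Z in P:
        X=X+k*g; pw=[x+X*np.cos(t)-Y*np.sin(t),y+X*np.sin(t)+Y*np.cos(t),Z]
        r+=list(proj(c,pw,c.get("W"))-p)
    return np.array(r)
s=least_squares(res,[.5,.22,.2,.087],loss="soft_l1",x_scale=[.01,.01,.1,.01])
print(s.x.round(4),np.degrees(s.x[2]));print(res(s.x).reshape(-1,2).round(1).tolist())
E
python3 fit.py
```

```text
[0.4955 0.2242 0.1901 0.0852] 10.89275486589003
[[-0.1, 0.3], [-0.1, 0.4], [-0.2, 3.3], [-0.9, -0.3], [-1.0, -0.4], [-1.5, -0.6], [-0.8, -0.3], [-0.9, -0.3], [-1.2, 0.3], [-0.2, -0.7], [-2.0, 0.7]]
```

```bash
python3 - <<'E'
from h import *
o=ori(.190)
manip.move_to([.4955,.2242,.26],o)
shot("w2")
manip.servo_line([.4955,.2242,.120],o,rate=.12)
print(manip.get_position(),manip.get_contact_force().round(1),manip.get_time())
manip.camera
c=manip.camera("side");cv2.imwrite("pics/s2.png",cv2.resize(c["image"][110:200,150:270,::-1],None,fx=6,fy=6,interpolation=cv2.INTER_CUBIC))
E
```

```text
[0.49600059 0.22443331 0.12072535] [ 0.3  0.8 -0.6] 4.1167
```

View pics/w2.png

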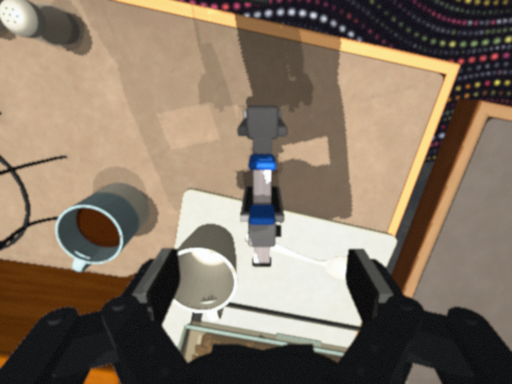

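View pics/s2.png

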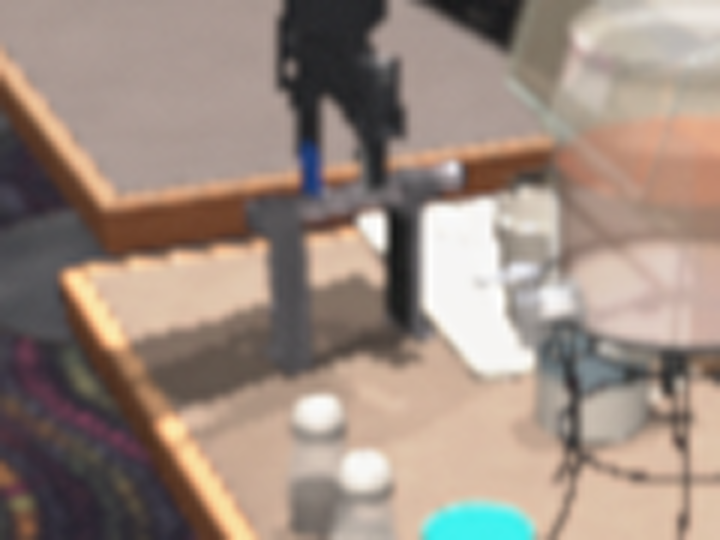

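The wrist view shows the beam vertical at column 262, centred under the TCP, and the side view shows the fingers down at beam height. I'll grip and lift.

```bash
python3 - <<'E'
from h import *
manip.command_gripper(0.0,60)
print(manip.get_width(),manip.get_contact_force().round(1),manip.get_position(),manip.get_torque().round(2))
p=manip.get_position()
manip.servo_line([.4955,.2242,.19],rate=.1)
print(manip.get_width(),manip.get_contact_force().round(1),manip.get_torque().round(2),manip.get_time())
manip.servo_line([.44,.2242,.35],rate=.2)
print(manip.get_width(),manip.get_contact_force().round(1),manip.get_torque().round(2),manip.get_time())
shot("w3")
c=manip.camera("side");cv2.imwrite("pics/s3.png",cv2.resize(c["image"][60:200,110:290,::-1],None,fx=4,fy=4,interpolation=cv2.INTER_CUBIC))
E
```

```text
0.014943449832157516 [-1.  -1.2  5.3] [0.49564879 0.2241479  0.12030436] [-0.27  0.16 -0.03]
0.015255952445104906 [-0.8 -0.2 -3.7] [-0.01  0.01 -0.02] 5.6667
0.014859255775476258 [-0.4 -0.2 -4. ] [-0.05 -0.04 -0.02] 6.6667
```

View pics/w3.png

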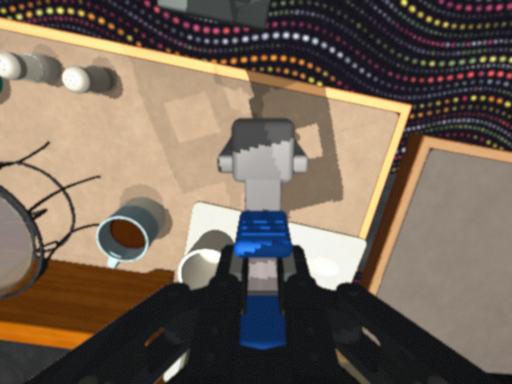

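View pics/s3.png

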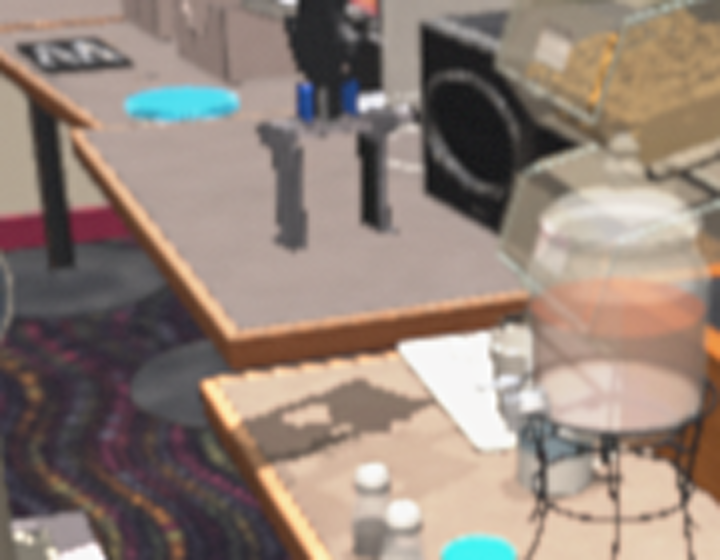

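The caliper hangs level with its jaws open, and the weight reads 4 N. I'll locate the tea jar before carrying across.

```bash
python3 - <<'E'
from h import *
a=manip.camera("scene");b=manip.camera("side")
for c,p in ((a,(264,115)),(b,(268,115))):
    for z in (.36,.4,.3): print(z,ray(c,*p,z).round(3))
# in-hand check
w=dict(np.load("pics/w3.npz"));p=manip.get_position();o=.19
for X,Z in((-.0205-.008,.16),(-.0205,.16),(-.0715,.126),(-.0415,.126),(.0852-.0545,.16),(-.041,.126)):
    for off in (0,):
        q=[p[0]+X*np.cos(o),p[1]+X*np.sin(o),p[2]-.1203+Z];print(X,Z,proj(w,q,w["W"]).round(1))
im=cv2.imread("pics/w3.png")[100:360,200:320];cv2.imwrite("pics/w3c.png",cv2.resize(im,None,fx=2.3,fy=2.3,interpolation=cv2.INTER_CUBIC))
E
```

```text
0.36 [ 0.527 -0.203  0.36 ]
0.4 [ 0.439 -0.278  0.4  ]
0.3 [ 0.659 -0.09   0.3  ]
0.36 [ 0.557 -0.236  0.36 ]
0.4 [ 0.497 -0.353  0.4  ]
0.3 [ 0.646 -0.061  0.3  ]
-0.0285 0.16 [259.5 242.7]
-0.0205 0.16 [259.6 260.4]
-0.0715 0.126 [260.  121.4]
-0.0415 0.126 [260.2 184.4]
0.030699999999999998 0.16 [260.  357.5]
-0.041 0.126 [260.2 185.4]
```

View pics/w3c.png

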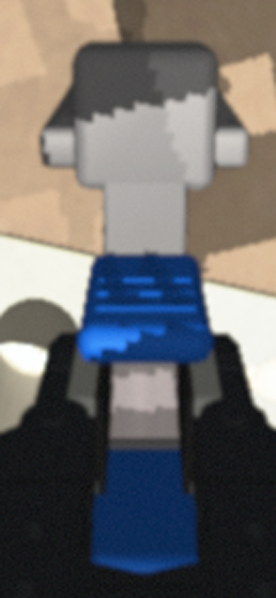

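```bash
python3 - <<'E'
from h import *
wps=[([.38,.12,.37],ori(-.35)),([.37,-.10,.37],ori(-.75)),([.40,-.46,.37],ori(.2))]
for p,o in wps: print(manip.solve_ik(p,o))
for p,o in wps:
    manip.move_to(p,o); print(manip.get_time(),manip.get_width(),manip.get_joint_positions().round(2),manip.get_contact_force().round(1))
shot("w4")
E
```

```text
[ 0.27601224 -0.08604694  1.92658884  0.          1.30105075 -0.94478409]
[-0.29501689 -0.11453135  1.95148138  0.          1.30464262 -1.11581321]
None
7.425 0.01494381905790164 [ 0.28 -0.09  1.93  0.    1.3  -0.95] [-0.5  0.3 -2.7]
8.3083 0.015100566199416299 [-0.29 -0.11  1.95  0.    1.3  -1.12] [ 0.3  1.  -3.5]Traceback (most recent call last):
  File "<stdin>", line 5, in <module>
rig.IKError: the arm cannot take that pose within its joint ranges
```

```bash
python3 - <<'E'
from h import *
p,o=[.41,-.44,.37],ori(0.)
print(manip.solve_ik(p,o))
manip.move_to(p,o); print(manip.get_time(),manip.get_width(),manip.get_joint_positions().round(2),manip.get_contact_force().round(1))
shot("w4")
E
```

```text
[-0.8404656   0.26415902  1.53765405  0.          1.33977958 -2.41126192]
9.6 0.01506457183960419 [-0.84  0.26  1.54  0.    1.34 -2.41] [-0.5 -0.7 -3.1]
```

View pics/w4.png

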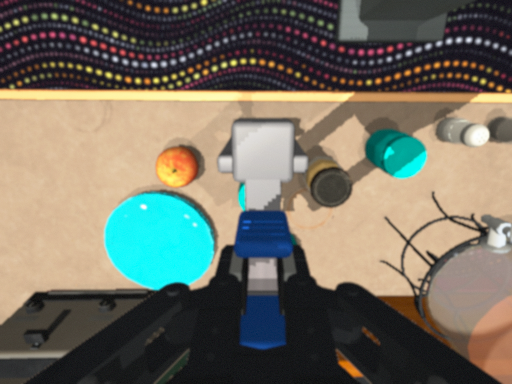

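The honey jar's dark lid shows at about (330,187), and a turquoise jar is partly hidden behind the caliper. I'll enlarge it.

```bash
python3 - <<'E'
from h import *
im=cv2.imread("pics/w4.png")[145:225,295:375];cv2.imwrite("pics/w4c.png",cv2.resize(im,None,fx=7,fy=7,interpolation=cv2.INTER_CUBIC))
w=dict(np.load("pics/w4.npz"))
for u,v in((330,187),): print(ray(w,u,v,.086,w["W"]))
print(ray(w,404,157,.086,w["W"]))
E
```

```text
[ 0.46762493 -0.33425212  0.086     ]
[ 0.42076743 -0.22845505  0.086     ]
```

View pics/w4c.png

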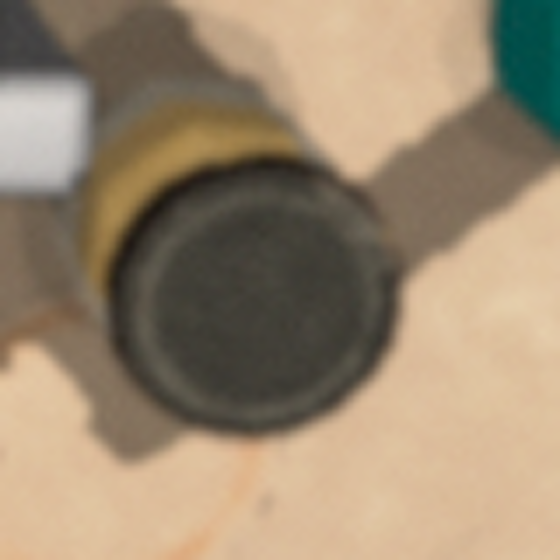

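Estimates of the jar centre agree on x = 0.468. For y they give -0.333 to -0.341, so I'll use -0.337. The glass edges suggest a flat's normal at about +9°, so I'll span at that yaw. Next I'll go above the jar and check with the fixed cameras.

```bash
cat > chk.py <<'E'
from h import *
import sys
def chk(n):
    for cn,(x,y,w,h,s) in (("scene",(235,150,110,110,5)),("side",(200,140,110,110,5))):
        c=manip.camera(cn);cv2.imwrite(f"pics/{n}_{cn}.png",cv2.resize(c["image"][y:y+h,x:x+w,::-1],None,fx=s,fy=s,interpolation=cv2.INTER_CUBIC))
E
python3 - <<'E'
from h import *; from chk import chk
o=ori(.16)
manip.move_to([.468,-.337,.35],o)
manip.servo_line([.468,-.337,.225],o,rate=.15)
print(manip.get_time(),manip.get_position(),manip.get_width(),manip.get_contact_force().round(1))
chk("k5");shot("w5")
E
```

```text
11.1833 [ 0.46848062 -0.3376728   0.22596217] 0.015267286577335388 [-0.  -0.2 -2.8]
```

View pics/k5_scene.png

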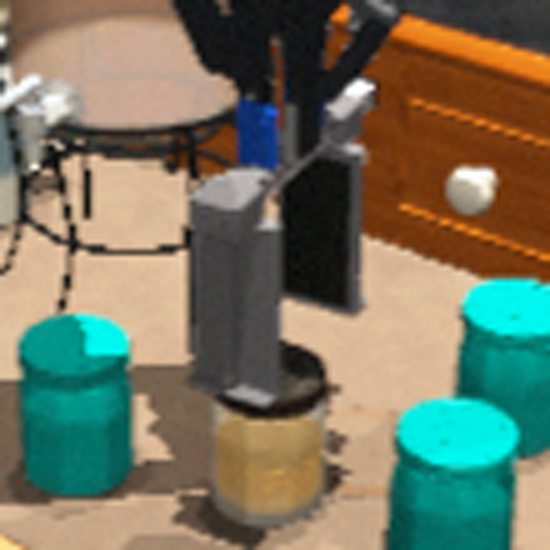

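View pics/k5_side.png

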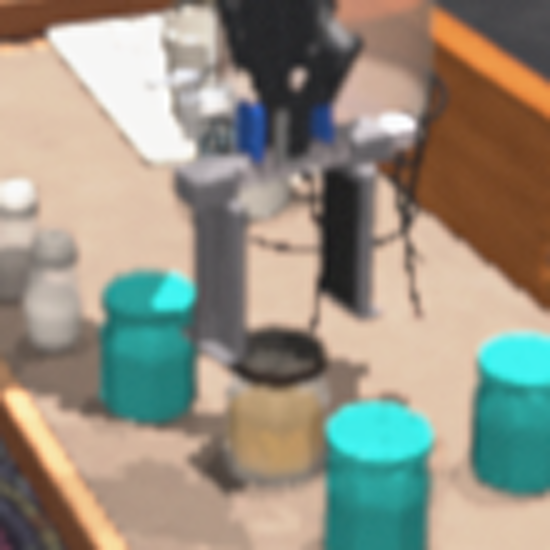

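View pics/w5.png

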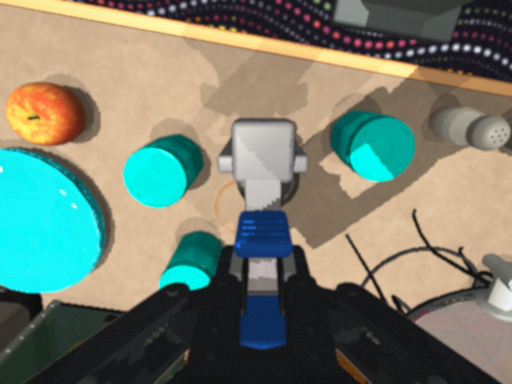

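```bash
python3 - <<'E'
from h import *
o=.16;p=manip.get_position()
for cn,ox,oy in (("scene",235,150),("side",200,140)):
    c=manip.camera(cn)
    f=lambda q:((proj(c,q)-[ox,oy]+.5)*5).round(0)
    for nm,X,Y,Z in (("fixL",-.0515,.025,0),("fixR",-.0515,-.025,0),("fixRin",-.0415,-.025,0),("slR_in",.0437,-.025,0),("slR_out",.0537,-.025,0),("beamend top",.099,0,.122)):
        q=[p[0]+X*np.cos(o)-Y*np.sin(o),p[1]+X*np.sin(o)+Y*np.cos(o),p[2]-.1203+Z];print(cn,nm,f(q))
    for X in(-.0325,.0325): print(cn,"lidx",X,f([.468+X,-.337,.086]),"lidy",f([.468,-.337+X,.086]))
E
python3 - <<'E'
import cv2
for n,b in(("k5_side",(170,270,250,130)),("k5_scene",(170,290,200,140))):
    x,y,w,h=b; a=cv2.imread(f"pics/{n}.png")[y:y+h,x:x+w];cv2.imwrite(f"pics/{n}_z.png",cv2.resize(a,None,fx=3,fy=3))
E
```

```text
scene fixL [186. 377.]
scene fixR [268. 403.]
scene fixRin [277. 394.]
scene slR_in [348. 320.]
scene slR_out [356. 311.]
scene beamend top [358.  77.]
scene lidx -0.0325 [235. 400.] lidy [318. 395.]
scene lidx 0.0325 [306. 350.] lidy [225. 354.]
side fixL [187. 328.]
side fixR [229. 362.]
side fixRin [243. 358.]
side slR_in [355. 322.]
side slR_out [367. 318.]
side beamend top [409. 115.]
side lidx -0.0325 [228. 360.] lidy [296. 374.]
side lidx 0.0325 [320. 341.] lidy [254. 327.]
```

View pics/k5_side_z.png

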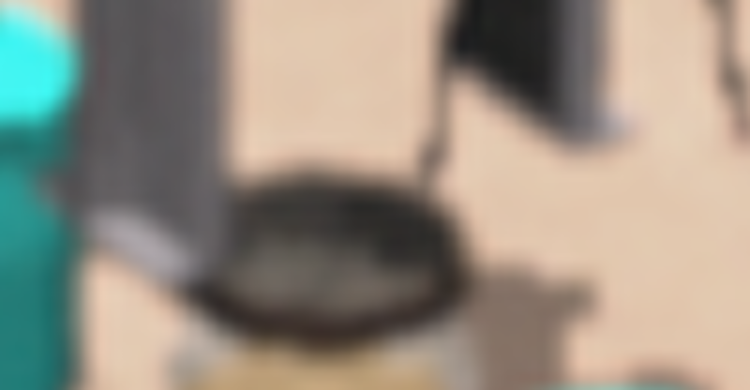

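View pics/k5_scene_z.png

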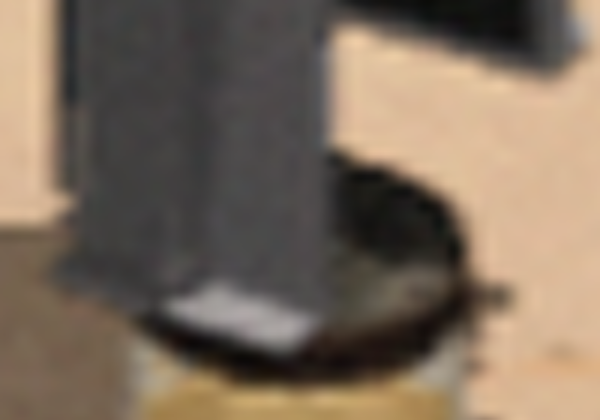

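The projected jaw and lid positions match the pictures to about 1 px once the side camera's bias is allowed for, so the caliper is centred over the jar. I'll descend in steps, watching the force.

```bash
python3 - <<'E'
from h import *; from chk import chk
x,y=.468,-.337
f0=manip.get_contact_force()
for z,r in ((.19,.1),(.16,.08),(.13,.06),(.1235,.03),(.122,.02),(.121,.02),(.120,.02),(.119,.02)):
    manip.servo_line([x,y,z],ori(.16),rate=r)
    f=manip.get_contact_force();print(z,manip.get_position().round(4),(f-f0).round(1),manip.get_torque().round(2))
    if np.linalg.norm((f-f0)[:2])>5: print("lateral!");break
    if f[2]-f0[2]>3: print("down");break
print(manip.get_time());chk("k6")
E
```

```text
0.19 [ 0.468  -0.337   0.1898] [ 1.6 -0.6  0.4] [-0.03  0.04 -0.03]
0.16 [ 0.4678 -0.3369  0.1594] [-0.3 -0.1  0.6] [ 0.02 -0.    0.02]
0.13 [ 0.468  -0.337   0.1298] [1.4 0.1 0.2] [-0.02 -0.04  0.02]
0.1235 [ 0.4679 -0.3369  0.1234] [ 0.8  0.1 -1.3] [-0.    0.01 -0.  ]
0.122 [ 0.468 -0.337  0.122] [ 0.6 -0.4 -0.4] [-0.01  0.03  0.03]
0.121 [ 0.468  -0.337   0.1209] [1.1 0.6 0.3] [ 0.08 -0.01 -0.03]
0.12 [ 0.4684 -0.3373  0.1204] [ 0.8 -0.5  2.9] [-0.07 -0.03 -0.  ]
0.119 [ 0.4685 -0.3376  0.1202] [-1.   0.5 11.5] [0.04 0.33 0.02]
down
14.475
```

View pics/k6_scene.png

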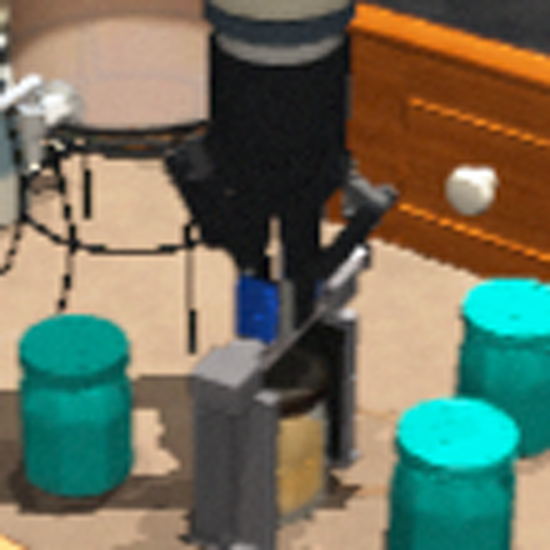

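View pics/k6_side.png

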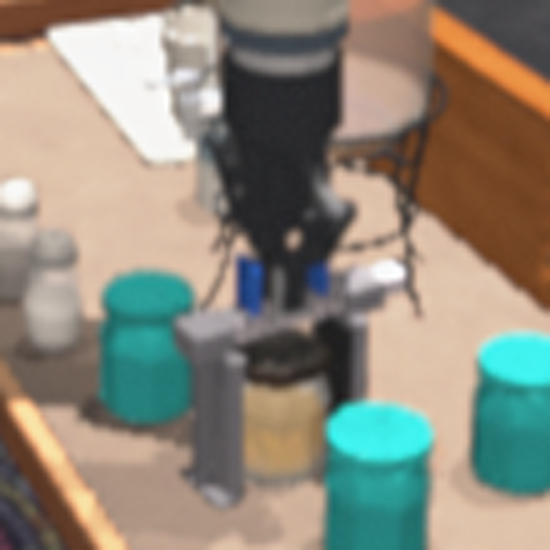

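The caliper is standing astride the jar with space on both sides, and the jar hasn't moved. I'll release, lift and look.

```bash
python3 - <<'E'
from h import *; from chk import chk
manip.servo_line([.468,-.337,.1203],rate=.02)
manip.command_gripper(.085); print(manip.get_width(),manip.get_contact_force().round(1))
manip.servo_line([.468,-.337,.24],rate=.12)
print(manip.get_contact_force().round(1))
p=[.468-.03,-.337,.29]; manip.move_to(p,ori(.16));shot("w7");chk("k7");print(manip.get_time())
E
```

```text
0.08501642110680466 [-0.3  0.4  0.3]
[-0.2  0.9  0.4]
17.1417
```

View pics/w7.png

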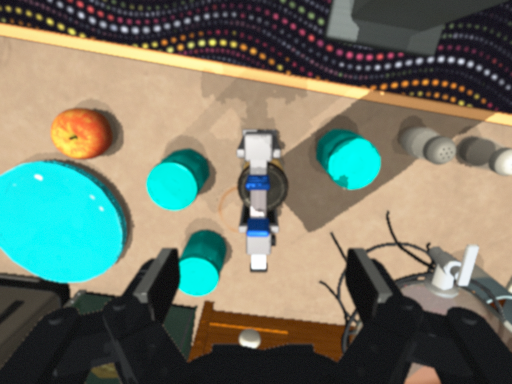

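View pics/k7_side.png

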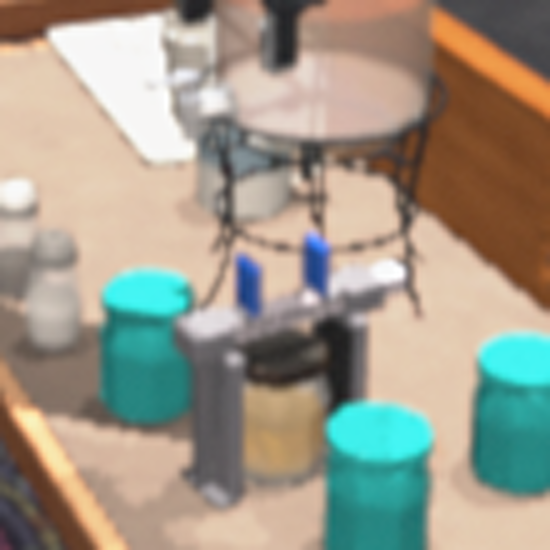

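```bash
python3 - <<'E'
from h import *
im=cv2.imread("pics/w7.png")[120:280,210:310];cv2.imwrite("pics/w7c.png",cv2.resize(im,None,fx=4,fy=4,interpolation=cv2.INTER_CUBIC))
w=dict(np.load("pics/w7.npz"));o=.16
for g in(.0852,):
  for nm,X,Y,Z in(("blk",-.0715,0,.126),("ft0",-.0285,0,.16),("ft1",-.0205,0,.16),("st0",g-.0625,0,.16),("st1",g-.0545,0,.16),("end",.099,0,.122),("bend",.099,0,.108)):
    q=[.468+X*np.cos(o),-.337+X*np.sin(o),Z];print(nm,((proj(w,q,w["W"])-[210,120]+.5)*4).round(0))
for a in np.arange(0,360,90):
    q=[.468+.0325*np.cos(np.radians(a)),-.337+.0325*np.sin(np.radians(a)),.086];print("lid",a,((proj(w,q,w["W"])-[210,120]+.5)*4).round(0))
E
```

```text
blk [191.  54.]
ft0 [190. 252.]
ft1 [190. 283.]
st0 [191. 442.]
st1 [192. 469.]
end [195. 607.]
bend [196. 581.]
lid 0 [180. 362.]
lid 90 [298. 283.]
lid 180 [212. 166.]
lid 270 [ 92. 251.]
```

View pics/w7c.png

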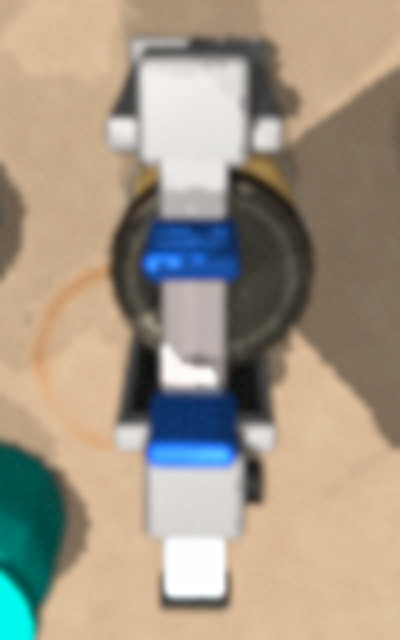

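The wrist view matches the model: the tab strips are at rows 266 and 453 of the crop against predicted 267 and 455, so the gap is about 84.5 mm. The lid lies about 1 mm along and 5 mm across from the caliper's centre, which is well within the 50 mm jaw width. I'll turn 90° and pinch the tabs.

```bash
python3 - <<'E'
from h import *; from chk import chk
o=ori(.16-np.pi/2); c=[.469,-.3368]
manip.move_to([*c,.27],o)
shot("w8")
manip.servo_line([*c,.20],o,rate=.12)
manip.servo_line([*c,.156],o,rate=.06)
print(manip.get_time(),manip.get_position().round(4),manip.get_contact_force().round(1)); chk("k8")
E
```

```text
20.2333 [ 0.4692 -0.3369  0.1562] [-1.2 -0.1  0.2]
```

View pics/k8_side.png

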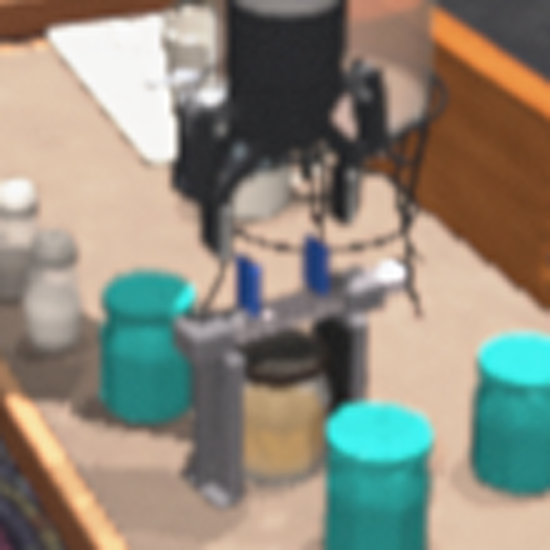

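View pics/k8_scene.png

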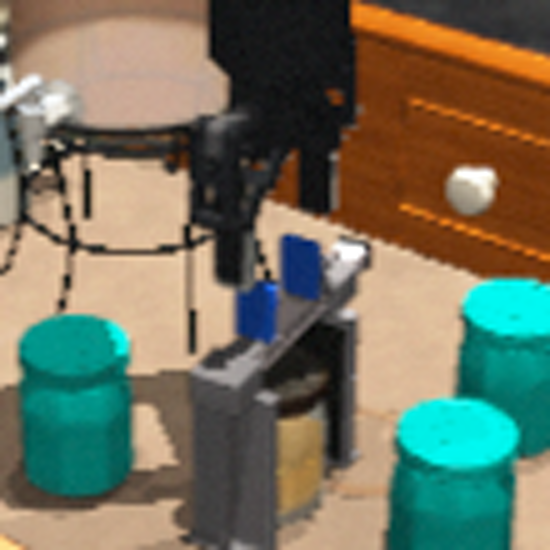

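View pics/w8.png

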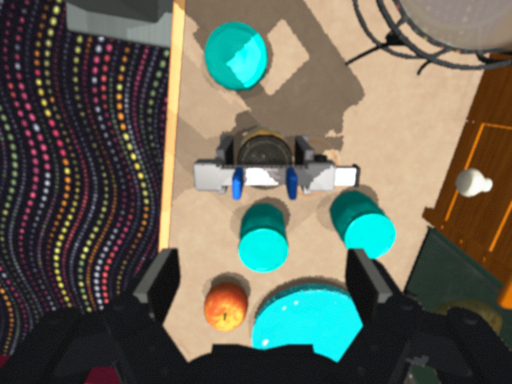

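```bash
python3 - <<'E'
from h import *
o=.16;p=manip.get_position();print(p,tcpT()[:3,:3].round(2).tolist())
for cn,ox,oy in (("scene",235,150),("side",200,140)):
    c=manip.camera(cn)
    f=lambda q:((proj(c,q)-[ox,oy]+.5)*5).round(0)
    for X in(-.05,.05):
      for Z in(.134,.147,.16,.18): print(cn,X,Z,f([p[0]+X*np.cos(o),p[1]+X*np.sin(o),Z]))
    cv2.imwrite(f"pics/k9_{cn}.png",c["image"][:,:,::-1])
    for X in (-.0245,.0262): print("tab",f([.468+X*np.cos(o),-.337+X*np.sin(o),.16]))
E
```

```text
[ 0.46928259 -0.33700727  0.15643039] [[0.0, 0.99, 0.16], [-0.0, 0.16, -0.99], [-1.0, 0.0, 0.0]]
scene -0.05 0.134 [229. 343.]
scene -0.05 0.147 [229. 323.]
scene -0.05 0.16 [229. 302.]
scene -0.05 0.18 [229. 269.]
scene 0.05 0.134 [315. 260.]
scene 0.05 0.147 [315. 240.]
scene 0.05 0.16 [316. 219.]
scene 0.05 0.18 [317. 188.]
tab [250. 281.]
tab [295. 239.]
side -0.05 0.134 [211. 304.]
side -0.05 0.147 [211. 286.]
side -0.05 0.16 [211. 267.]
side -0.05 0.18 [211. 238.]
side 0.05 0.134 [342. 265.]
side 0.05 0.147 [343. 247.]
side 0.05 0.16 [343. 229.]
side 0.05 0.18 [344. 200.]
tab [244. 257.]
tab [311. 238.]
```

```bash
python3 - <<'E'
import cv2,numpy as np
a=cv2.imread("pics/k9_scene.png")[170:240,260:330];b=cv2.imread("pics/k9_side.png")[150:220,220:290]
cv2.imwrite("pics/k9.png",np.hstack([cv2.resize(i,(395,395),interpolation=cv2.INTER_CUBIC) for i in(a,b)]))
E
```

```text
(no output)
```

View pics/k9.png

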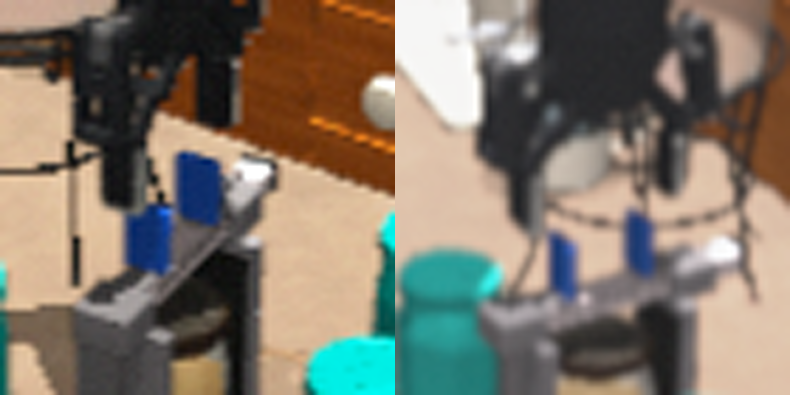

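The pictures show the open fingertips at z of about 0.166, well above where I expected and above the tabs, which top out at 0.160. I'll pre-close a little, without touching the tabs, and check the real tip height.

```bash
cat > k.py <<'E'
from h import *
def kk(n):
    L=[]
    for cn,ox,oy in (("scene",260,170),("side",220,150)):
        c=manip.camera(cn);L.append(cv2.resize(c["image"][oy:oy+70,ox:ox+70,::-1],(395,395),interpolation=cv2.INTER_CUBIC))
    cv2.imwrite(f"pics/{n}.png",np.hstack(L))
E
python3 - <<'E'
from h import *; from k import kk
manip.command_gripper(.070,20);print(manip.get_width(),manip.get_position(),manip.get_contact_force().round(1),manip.get_time())
kk("k10")
E
```

```text
0.07001422309362981 [ 0.46901969 -0.33683371  0.15609753] [0.5 0.6 0.3] 20.7333
```

View pics/k10.png

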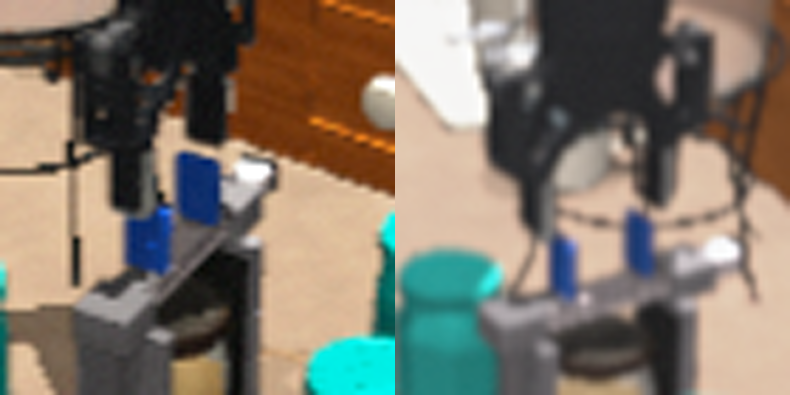

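At this opening the tips are still near z of 0.163, so they sit higher than the stated geometry. I'll open, lower by about 22 mm in steps with force checks, and look again.

```bash
python3 - <<'E'
from h import *; from k import kk
manip.command_gripper(.076)
for z in(.150,.144,.138,.134):
    manip.servo_line([.469,-.3368,z],rate=.05);f=manip.get_contact_force();print(z,manip.get_position().round(4),f.round(1))
    if np.linalg.norm(f)>5: break
print(manip.get_time());kk("k11")
E
```

```text
0.15 [ 0.4687 -0.3366  0.1494] [-0.2 -0.7  0.1]
0.144 [ 0.4687 -0.3366  0.1435] [-0.  -0.2 -0.2]
0.138 [ 0.4688 -0.3366  0.1376] [-0.1  0.1  0.4]
0.134 [ 0.4688 -0.3367  0.1337] [ 0.7  0.4 -0.5]
22.1167
```

View pics/k11.png

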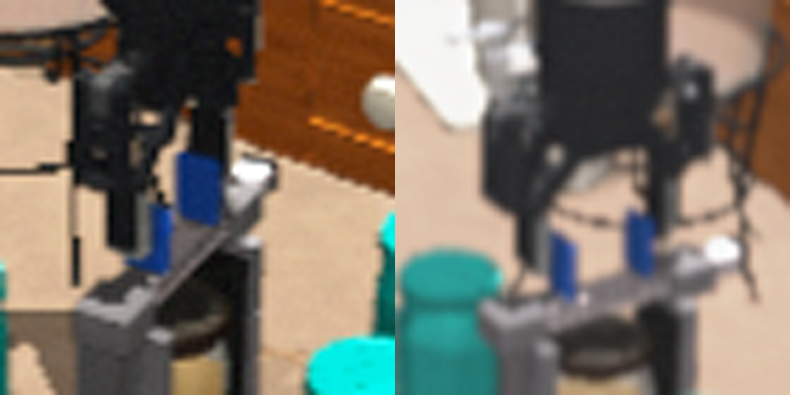

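The tips now overlap roughly the upper 20 mm of both tabs, one on each outer side, and the body is clear. I'll pinch in steps.

```bash
python3 - <<'E'
from h import *; from k import kk
for w in(.062,.056,.050,.046):
    manip.command_gripper(w,20);print(round(manip.get_width(),4),manip.get_position().round(4),manip.get_contact_force().round(1),manip.get_torque().round(2))
print(manip.get_time());kk("k12")
E
```

```text
0.0622 [ 0.4693 -0.3369  0.1342] [0.8 0.2 0.2] [ 0.07 -0.2  -0.02]
0.0564 [ 0.4693 -0.337   0.1343] [0.2 1.  2.7] [ 0.04 -0.11 -0.02]
0.0503 [ 0.4692 -0.3371  0.1345] [0.5 0.4 5.5] [ 0.05 -0.02 -0.03]
0.0465 [ 0.4695 -0.3371  0.1347] [1.3 0.3 6.5] [ 0.09 -0.08 -0.01]
23.2
```

View pics/k12.png

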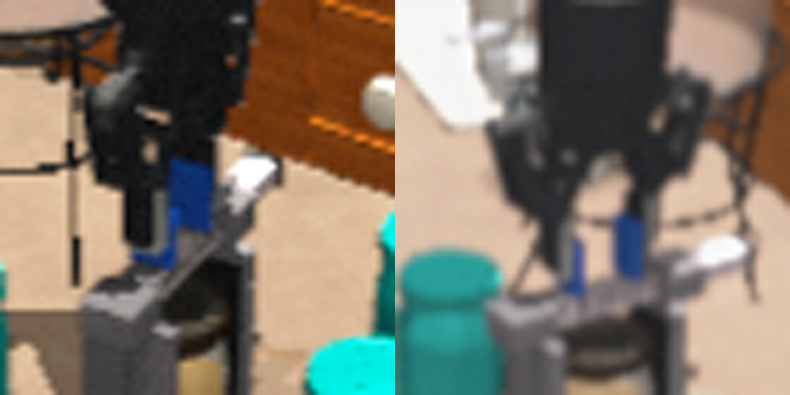

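Both jaws are closing, and the caliper is level. I'll finish with a firm pinch.

```bash
python3 - <<'E'
from h import *; from k import kk
for w,f in((.042,20),(.036,20),(.025,45)):
    manip.command_gripper(w,f);print(round(manip.get_width(),4),manip.get_position().round(4),manip.get_contact_force().round(1),manip.get_torque().round(2))
manip.hold(.4);print(manip.get_width(),manip.get_time());kk("k13")
E
```

```text
0.0421 [ 0.4697 -0.3372  0.1349] [ 1.9 -0.1  7.2] [ 0.08 -0.09  0.05]
0.0415 [ 0.4696 -0.3372  0.135 ] [0.9 1.3 8.4] [ 0.03 -0.01  0.02]
0.0406 [ 0.4696 -0.3373  0.1351] [-0.2  0.4  8.7] [ 0.09  0.22 -0.  ]
0.04057215851055044 24.35
```

View pics/k13.png

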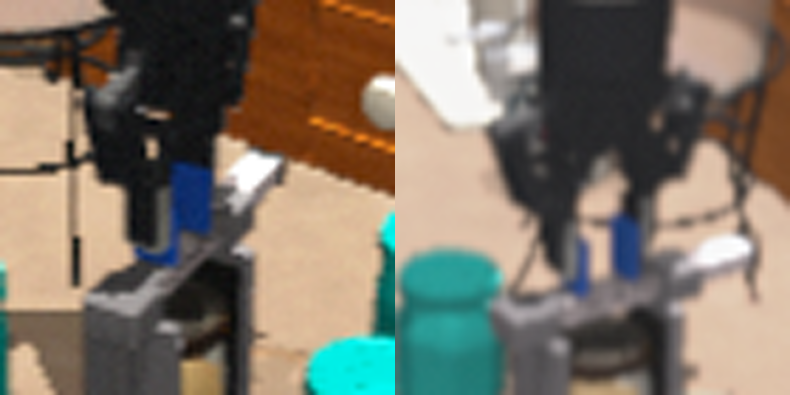

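The fingers stopped at 40.6 mm, within the expected 39–43 mm, under a 45 N grip. I'll release gently, retreat and inspect.

```bash
python3 - <<'E'
from h import *; from k import kk; from chk import chk
manip.command_gripper(.060,20);print(manip.get_width(),manip.get_contact_force().round(1))
manip.command_gripper(.078)
manip.servo_line([.469,-.337,.25],rate=.12)
manip.move_to([.438,-.337,.30],ori(.16));shot("w14");chk("k14");print(manip.get_time(),manip.get_contact_force().round(1))
im=cv2.imread("pics/w14.png")[120:280,210:310];cv2.imwrite("pics/w14c.png",cv2.resize(im,None,fx=3.7,fy=3.7,interpolation=cv2.INTER_CUBIC))
a=cv2.imread("pics/k14_scene.png");b=cv2.imread("pics/k14_side.png");cv2.imwrite("pics/k14.png",cv2.resize(np.hstack([a,b]),(800,400)))
E
```

```text
0.05986716638200723 [-0.5  0.2 -0.5]
27.7917 [ 0.4  0.1 -0.3]
```

View pics/w14c.png

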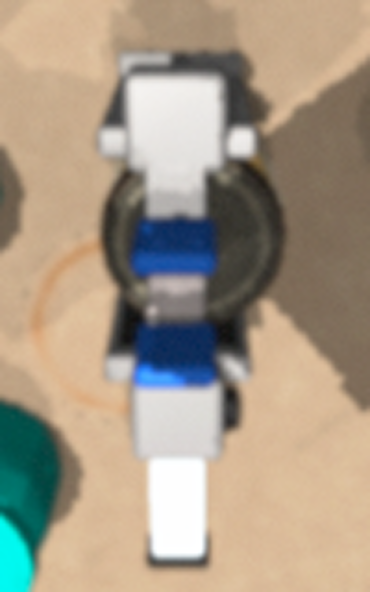

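View pics/k14.png

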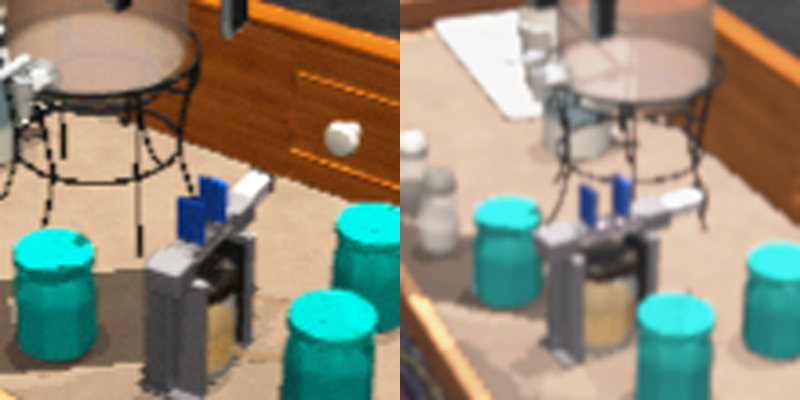

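View pics/w14.png

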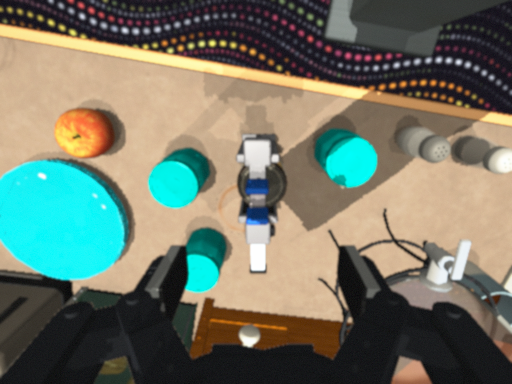

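```bash
python3 - <<'E'
from h import *
from scipy.optimize import least_squares
w=dict(np.load("pics/w14.npz"))
im=cv2.imread("pics/w14.png")[160:240,235:285];cv2.imwrite("pics/w14d.png",cv2.resize(im,None,fx=7,fy=7,interpolation=cv2.INTER_CUBIC))
S=3.7;P=lambda x,y:np.array((210+x/S-.5,120+y/S-.5))
obs=[(P(175,273),-.0205,0,.16),(P(175,383),-.0545,1,.16),(P(176,70),-.0715,0,.126),(P(178,558),.099,0,.122),(P(176,165),-.0415,0,.126)]
def res(q):
    x,y,t,g=q;r=[]
    for p,X,k,Z in obs:
        X+=k*g;r+=list(proj(w,[x+X*np.cos(t),y+X*np.sin(t),Z],w["W"])-p)
    return np.array(r)
s=least_squares(res,[.468,-.337,.16,.067],x_scale=[.01,.01,.1,.01]);print(s.x.round(4),res(s.x).reshape(-1,2).round(1).tolist())
print("lid",ray(w,*P(193,240),.086,w["W"]))
E
```

```text
[ 0.4737 -0.3361  0.1567  0.0677] [[-0.1, -0.3], [0.0, -0.0], [0.0, -1.0], [0.0, 1.0], [0.1, 0.6]]
lid [ 0.46732599 -0.3321595   0.086     ]
```

View pics/w14d.png

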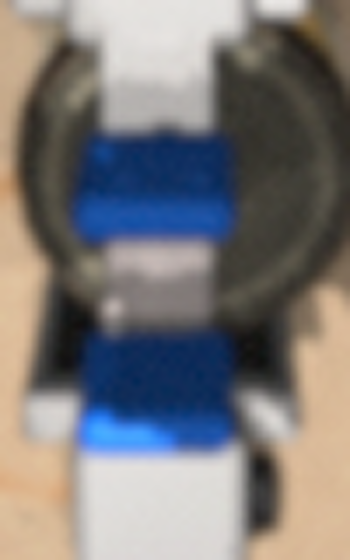

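The closed gap fits to about 67.7 mm, between the jar's 65 mm flats and 69 mm corners. The jar is upright with its lid at (0.467, -0.332), unchanged from before, and the neighbours are in place. I'll hand it in.

```bash
python3 - <<'E'
from rig import manip
manip.sign_off();print(manip.get_time())
E
```

```text
the job is handed in; nothing more can be done
the job is handed in; nothing more can be done
```

The caliper is standing closed on the honey jar, and I handed the job in at about 28 s of the 54 s allowed. I carried it by its beam round the front of the tea jar, stood it open astride the jar (about 85 mm gap) and let go. Then I took it by the two blue tabs and pinched it shut.

**Last checks:**
- **Pinch:** the fingers stopped hard at 41.5 mm under 20 N and 40.6 mm under 45 N, within the expected 39–43 mm.
- **Gap:** the wrist picture after release gives about 67.7 mm, give or take 1.5 mm. That lies between the jar's 65 mm flats and 69 mm corners, so the jaws may not sit squarely on two flats.
- **Jar:** it is upright, with its lid at about (0.467, -0.332). Its position before the pinch agrees within about 1–2 mm.
- **Other things:** the salt and pepper shakers, apple and turquoise jars show no visible change in the pictures. I only glimpsed the mug in these last pictures and did not check it closely. The robot was clear of everything when I handed in.

**What disagreed:**
- **Fingertips:** when open they stood about 20 mm higher than the stated geometry, so I lowered the pinch height after seeing this in the pictures.
- **Jar position across the beam:** the wrist camera and the fixed cameras differed by about 5 mm, so the caliper sits about 4–5 mm off-centre across its jaws. The jaws are 50 mm wide, so this still leaves both fully on the jar.

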